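Draw the green plug gauge partway and hold it for inspection

TASK

Grip the green-handled plug gauge by its handle and pull it straight out along its leaning bore until the whole copper-coloured wear band on its shank is out of the block but none of the black band below it shows. Do not drag, lift or tip the fixture it sits in, do not pull the gauge clean out, and leave the red-handled gauge and everything else alone. Finish still holding the green gauge steadily there, lined up with its bore, so that the wear band can be inspected.

Things in the scene. Friction and masses are not known exactly. Their poses are not given: they have to be found in the camera images.
- gauge_green: Round plug gauge, about 0.25 kg. Own z: along the shank to the handle; origin: centre of the collar's underside, on the block's face when home. Above it: steel collar dia 30, 0 to 6 mm; green handle dia 24, 6 to 56 mm. Below: steel shank dia 16, 68 mm long, copper-coloured band 20 to 32 mm down, black band 52 to 62 mm down. Let go, it slides back home.
- gauge_red: The same plug gauge with a red handle, standing fully home in the other fixture; to be left alone.
- fixture_green: Fixture of about 2.5 kg holding the green gauge; stands loose on the bench. Base plate 120 (x) x 90 (y) x 14 mm; on it an aluminium block 50 x 50 x 80 mm that leans 20 degrees to the fixture's -x side (roughly to the robot). Origin: centre of the base's underside, z up. The two fixtures look alike; either may be the left one.
- fixture_red: The same fixture with the red gauge in it, at least 160 mm from the other, centre to centre; to be left alone.
- bore_green (a point): Mouth of the green gauge's bore: centre of the hole in the block's leaning upper face, 13 mm to -x and 95 mm above the fixture's origin. z points out along the bore, 20 degrees from vertical. Bore 17 mm wide (1 mm clearance), 72 mm deep. When home, the gauge's origin lies here, its z along this z.
- bore_red (a point): The same point and axis of the other fixture.
- marker: Red marker pen with a black cap, 18 x 138 x 18 mm, bystander.
- awl: Awl with a wooden handle, 27 x 135 x 27 mm, bystander.
- rivet_tin: Small red tin, 42 x 60 x 34 mm, bystander.
- jar_grey: Jar with a white lid and grey filling, 52 mm in diameter, 66 mm high, bystander.
- thread_cone: Cone of brown thread, 54 mm in diameter, 85 mm high, bystander.
- tape: Roll of cream tape lying flat, 87 mm in diameter, 19 mm high, bystander.
- blue_case: Small dark blue case, 50 x 70 x 24 mm, bystander.
There are look-alikes about, which are no part of the job. Leave any purple look-alike of the gauge_green alone.

How it is judged (in metres and radians):
At the end, for the whole second after the job is handed in: Green gauge drawn 31.5 to 52.5 mm (copper band clear, black hidden), within 0.07 rad of the bore axis, under 10 mm/s, gripped with over 1.5 N; both fixtures within 10 mm of their start, the green one flat within 0.03 rad; red gauge home within 4 mm (z of gauge_green in the frame of bore_green between 0.0315 and 0.0525 m and angle between the z axis of gauge_green and the z axis of bore_green, either way round below 0.07 rad and contact force between the fingers and gauge_green above 1.5 N and linear speed of gauge_green below 0.01 m/s and distance of each of fixture_green, fixture_red from where it was at the start of the episode below 0.01 m and angle between fixture_green's own z axis and vertical below 0.03 rad and distance between gauge_red and bore_red below 0.004 m); the arm keeps its last pose, push and grip.
It fails at once if the green gauge is pulled clean out of its bore (more than 66 mm) (distance between gauge_green and bore_green above 0.066 m).
It fails at once if the green gauge's fixture is dragged or lifted more than 10 mm (distance of fixture_green from where it was at the start of the episode above 0.01 m).
It fails at once if the green gauge's fixture is tipped more than 0.08 rad (angle between fixture_green's own z axis and vertical above 0.08 rad).
It fails at once if the red gauge or its fixture is disturbed (more than 10 mm) (distance between gauge_red and bore_red above 0.01 m or distance of fixture_red from where it was at the start of the episode above 0.01 m).
It fails at once if a bystander is moved more than 20 mm (distance of any of marker, awl, rivet_tin, jar_grey, thread_cone, tape, blue_case from where it was at the start of the episode above 0.02 m).
It also fails if it takes over 32 s, if anything falls off the work surface, if the arm or the gripper's body presses on something with over 40 N, if the wrist force passes 120 N, or if a joint passes its speed limit or range.

ROBOT

A 6-joint arm with a two-finger parallel gripper is mounted at the origin on a cart in front of the work surface, level with it; the furniture and walls round the work are solid. World frame = base frame: x ahead of the robot, y to its left, z up, the work surface at z = 0. Lengths are in mm, angles in rad, forces in N, time in s.
With the tool pointing down it reaches from about 350 to 775 mm from the base axis. Payload 7.3 kg.
Tool frame: the origin (TCP) lies on the centre line of the jaws, within the pads' length; the fingertips stand finger_overhang ahead of it and the grasp point (between the pads) lies 11 mm behind it (finger_overhang is the distance from the TCP to the fingertips, in mm); x points along the fingers, z is the direction in which the jaws open and shut, and the axes are right-handed (so a half turn about x gives the same grasp; the last joint's range is limited). The gripper opens to 92 mm and grips with 3 to 60 N. Pads are 19 mm wide; open, the fingers measure 130 mm over their backs; the gripper's body (75 mm by 190 mm) begins 47 mm behind the grasp point.
Start: joints at [1.065, 0.342, 1.524, -0, 1.275, -0.146], TCP at [184.832, 491.407, 234.741] pointing down, gripper open.
Joint ranges: [-2.53, 2.53], [-0.77, 2.02], [0.04, 2.7], [-1, 4.14], [0.28, 2.66], [-3.11, 3.11]. Speed limits (rad/s): [2.57, 2.57, 3.14, 3.14, 3.14, 3.14].

INTERFACE

Orientations are given as a unit quaternion [x, y, z, w].
In Python, from rig import * gives the robot as it stands. The module is installed in compiled form; this text tells all that it offers.
- The arm moves only by the tool send_rows, never from a script. Its argument "steps" is a list of rows, each a list of 2 entries, a list of its own where there are three numbers: the shift along the tool's x, y, z in mm, then the turn, a rotation vector about the tool's x, y, z in rad. In form: [[[tx, ty, tz], [ax, ay, az]], ...]. A call has 1 to 20 rows; each row shifts and turns the commanded pose from where the row before left it, along the tool's axes as they then stand; what a row does not reach is not made up. A row lasts 1/8 s, in which the tool goes at most 62.5 mm and 10.7 degrees, less where a joint would pass 70% of its speed; a pose out of reach is approached as far as the arm can. A call is refused whole if a number of a shift passes 62.5 or a number of a turn 0.188, either way. A call with a gripper value outside its range is refused whole. "claw" is the opening, from 0 (shut) to 1 (fully open), set as the call begins (left out, the last holds). The fingers move at their own pace and stop on an object; "newtons" is the grip in N (left out, the last holds). Time passes only in rows, so rows that do not move let the fingers close. It gives the time, the measured TCP pose, the force and the opening at its end, in the units of the state.
- get_obs(): the state, without advancing time (a new reading comes with each control period).
- capture(name): name is "side" or "top"; returns a dict with "img" (400x640x3 uint8, red, green, blue), "fov_y" (degrees; the focal length in pixels is half the picture's height over the tangent of half this angle, whatever the lens; pixels are square), "cx", "cy" (the principal point, pixels), "pose" (4x4, takes a point from camera to world coordinates). Camera axes: x right, y down, z forward; pixel columns grow to the right and rows downward; lengths in mm; the calibration is good to about 2 mm. A picture is of the moment at which its call begins. There is no depth.
- finish_job(): hands the job in, once; it reports no verdict.
The state is a dict: "t": time; "joints": joint angles; "qvel": joint speeds; "joint_efforts": joint torques, N m; "position": TCP position; "tcp_rot": TCP orientation; "ft_force": force on the tool from outside, world axes, zero at the start; "torque": the same for the moment, N m; "grip_width": opening from 0.0 (shut) to 1.0 (fully open).
Only numpy, scipy, OpenCV 4.12 (cv2) and the standard library are available. Lean on these libraries where they do the work, as an engineer would, in place of code of your own. Each camera call takes 0.05 s, during which the arm holds its last target.

## Working session

There is one attempt and no reset: what is moved stays moved. The work goes in short steps, Python scripts to look and compute and a tool call to move; the robot and the scene stay as the last step left them, time stands still between calls to the robot, and variables do not carry over. Pictures are saved under pics/ and viewed, and the job is handed in when it is done.

Besides the shell and the picture viewer there is one more tool, called after "Emit:" in YAML: its name, and indented under it one key for each argument. send_rows: Moves the arm, as the interface text tells. Its arguments: {"type":"object","properties":{"steps":{"type":"array","items":{"type":"array"}},"claw":{"type":"number"},"newtons":{"type":"number"}},"required":["steps"]}

```bash
mkdir -p pics; python3 - <<'E'
from rig import *
import cv2,numpy as np,pickle
o=get_obs(); print(o)
for n in("side","top"):
    c=capture(n); cv2.imwrite(f"pics/{n}0.png",c["img"][:,:,::-1]); pickle.dump(c,open(f"{n}0.pkl","wb"))
    print(n,c["fov_y"],c["cx"],c["cy"],np.round(c["pose"],3).tolist(),[k for k in c])
E
```

```text
{'t': 0.0, 'joints': array([ 1.06501575e+00,  3.42726294e-01,  1.52503442e+00, -6.01612480e-06,
        1.27536528e+00, -1.45986212e-01]), 'qvel': array([-0.00138425,  0.00020032, -0.00020543, -0.00169072,  0.00059946,
       -0.00050841]), 'joint_efforts': array([ 1.29375527e-03, -4.31230152e+01, -2.44225484e+01,  7.17398152e-02,
        5.60314755e-02, -1.47117175e-04]), 'position': array([184.62439426, 491.04581724, 234.03701546]), 'tcp_rot': array([-0.40270949,  0.58187971,  0.40222497,  0.58090975]), 'ft_force': array([-0.48044083,  0.18393135, -0.08625048]), 'torque': array([-0.00926034,  0.00386239, -0.0307004 ]), 'grip_width': 0.999463040424029}
side 44.2093080341065 306.83081635195595 204.5520692022412 [[-0.945, -0.132, 0.298, 238.204], [-0.325, 0.321, -0.89, 1298.389], [0.022, -0.938, -0.346, 481.512], [0.0, 0.0, 0.0, 1.0]] ['img', 'fov_y', 'cx', 'cy', 'pose']
top 52.58106881717358 321.8271221140961 197.9422771029995 [[-0.007, -0.993, 0.115, 470.794], [-1.0, 0.006, -0.003, 297.579], [0.002, -0.115, -0.993, 974.02], [0.0, 0.0, 0.0, 1.0]] ['img', 'fov_y', 'cx', 'cy', 'pose']
```

View pics/side0.png

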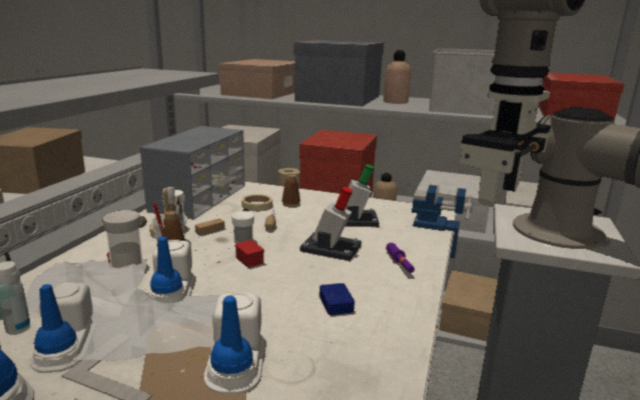

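View pics/top0.png

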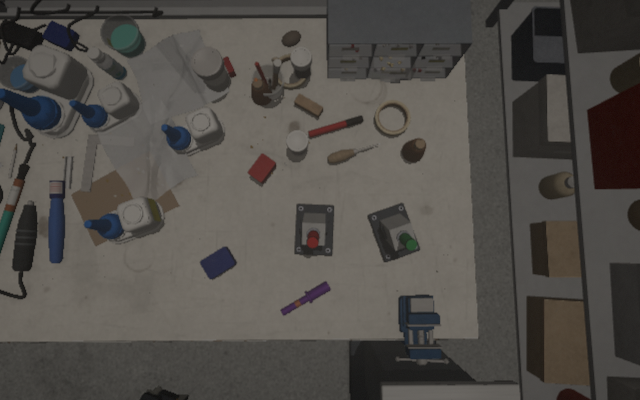

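Side: the green handle is at about (366,177) and the red one at (343,198). A purple look-alike lies on the bench at (400,257). Top: green (407,242), red (313,240), purple (305,298). The standing gauge with the green handle, in the right-hand fixture in the top view, fits the description. I'll check it in enlarged crops.

```bash
python3 - <<'E'
import cv2,numpy as np
a=cv2.imread("pics/side0.png")[150:270,290:430]; b=cv2.imread("pics/top0.png")[190:325,270:435]
a=cv2.resize(a,None,fx=2.8,fy=4*.7,interpolation=cv2.INTER_CUBIC);b=cv2.resize(b,(400,327),interpolation=cv2.INTER_CUBIC)
h=max(a.shape[0],b.shape[0]);f=lambda x:cv2.copyMakeBorder(x,0,h-x.shape[0],0,0,cv2.BORDER_CONSTANT)
cv2.imwrite("pics/crop0.png",cv2.convertScaleAbs(np.hstack([f(a),f(b)])[:, :800],alpha=1.5))
E
```

```text
(no output)
```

View pics/crop0.png

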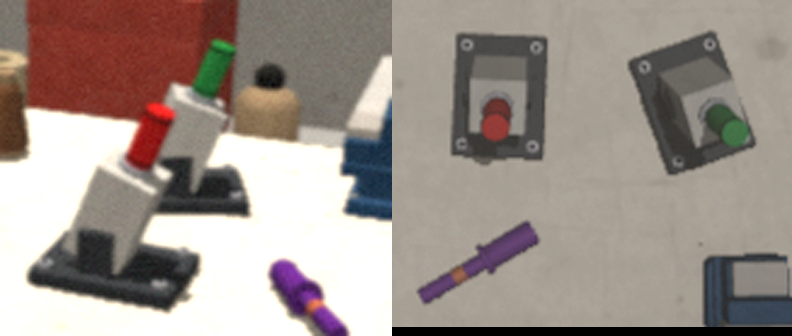

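The crops confirm it: a green handle standing in the right-hand leaning block, a red one in the other, and the purple one loose on the bench. Next I'll measure the axis and the fixture.

```bash
cat > h.py <<'E'
import numpy as np,cv2,pickle
def K(c): f=200/np.tan(np.radians(c["fov_y"]/2)); return f,c["cx"],c["cy"]
def ray(c,u,v):
    f,cx,cy=K(c); d=np.array([(u-cx)/f,(v-cy)/f,1.]); T=np.array(c["pose"]); d=T[:3,:3]@d
    return T[:3,3],d/np.linalg.norm(d)
def plane(c,u,v,z):
    o,d=ray(c,u,v); return o+d*(z-o[2])/d[2]
def proj(c,p):
    f,cx,cy=K(c); T=np.array(c["pose"]); q=T[:3,:3].T@(np.array(p)-T[:3,3]); return np.array([cx+f*q[0]/q[2],cy+f*q[1]/q[2]])
def tri(c1,p1,c2,p2):
    o1,d1=ray(c1,*p1);o2,d2=ray(c2,*p2)
    s=np.linalg.lstsq(np.c_[d1,-d2],o2-o1,rcond=None)[0]
    a=o1+s[0]*d1;b=o2+s[1]*d2; return (a+b)/2,np.linalg.norm(a-b)
def mask(c,roi,col):
    u0,v0,u1,v1=roi; h=cv2.cvtColor(c["img"],cv2.COLOR_RGB2HSV); m=np.zeros(h.shape[:2],np.uint8)
    if col=="green": r=cv2.inRange(h,(45,90,25),(80,255,255))
    else: r=cv2.inRange(h,(0,120,40),(8,255,255))|cv2.inRange(h,(172,120,40),(180,255,255))
    m[v0:v1,u0:u1]=r[v0:v1,u0:u1]
    n,l,s,_=cv2.connectedComponentsWithStats(m); k=1+np.argmax(s[1:,4]); return (l==k).astype(np.uint8)
E
python3 - <<'E'
from h import *
S=pickle.load(open("side0.pkl","rb"));T=pickle.load(open("top0.pkl","rb"))
for n,c,roi in(("side",S,(345,155,385,200)),("top",T,(390,225,425,260))):
    m=mask(c,roi,"green");ys,xs=np.nonzero(m);P=np.c_[xs,ys];mu=P.mean(0);w,V=np.linalg.eigh(np.cov(P.T))
    t=(P-mu)@V[:,1];s=(P-mu)@V[:,0];print(n,len(P),mu,V[:,1],t.min(),t.max(),s.min(),s.max())
    r=cv2.minAreaRect(P.astype(np.float32));print(r)
# plate
h=cv2.cvtColor(T["img"],cv2.COLOR_RGB2GRAY)
for x0,x1 in((285,345),(358,428)):
    m=np.zeros_like(h);m[195:270,x0:x1]=(h[195:270,x0:x1]<95)*255
    m=cv2.morphologyEx(m,cv2.MORPH_CLOSE,np.ones((5,5)))
    cs,_=cv2.findContours(m,0,1);k=max(cs,key=cv2.contourArea);hull=cv2.convexHull(k)
    r=cv2.minAreaRect(k);b=cv2.boxPoints(r);print(r)
    W=np.array([plane(T,*p,14) for p in b]);print(W.round(1),np.linalg.norm(np.diff(W,axis=0),axis=1),W.mean(0))
    for i in range(4):
        d=W[(i+1)%4]-W[i];print(np.degrees(np.arctan2(d[1],d[0])))
    print(cv2.approxPolyDP(hull,3,True)[:,0].tolist())
E
```

```text
side 171 [365.97660819 174.01754386] [-0.41776994  0.90855285] -10.291537246679457 10.24011340699124 -4.264635740025346 4.455827869446267
((365.8869934082031, 173.94862365722656), (8.689861297607422, 20.524625778198242), 24.443954467773438)
top 83 [410.93975904 244.4939759 ] [-0.88433415  0.46685448] -5.172413249900053 5.0714917192463025 -4.9466637270113365 4.879761570809257
((411.00006103515625, 244.5000457763672), (9.192387580871582, 9.192388534545898), 45.0)
((313.7989501953125, 230.82493591308594), (39.13270950317383, 54.869056701660156), 2.385944366455078)
[[442.2 362.9  14. ]
 [571.5 357.6  14. ]
 [567.  264.5  14. ]
 [437.8 271.2  14. ]] [129.42673073  93.27612309 129.39359478] [504.63491058 314.03593265  14.        ]
-2.3295887443463497
-92.77190753093615
177.03133299310832
87.24683626300973
[[297, 203], [333, 205], [331, 256], [307, 258], [294, 253]]
((393.229248046875, 232.3365936279297), (52.64598846435547, 39.805503845214844), 69.775146484375)
[[542.  191.1  14. ]
 [574.3 101.3  14. ]
 [457.1  62.   14. ]
 [425.7 150.7  14. ]] [ 95.43097836 123.63881506  94.10356182] [499.7489701  126.27780134  14.        ]
-70.20741209481822
-161.43671770928924
109.48449474598137
19.176508992105422
[[401, 202], [420, 249], [384, 262], [367, 215]]
```

```bash
python3 - <<'E'
from h import *
S=pickle.load(open("side0.pkl","rb"));T=pickle.load(open("top0.pkl","rb"))
h=cv2.cvtColor(T["img"],cv2.COLOR_RGB2HSV)
r=cv2.inRange(h,(40,45,15),(90,255,255));m=np.zeros_like(r);m[225:262,388:428]=r[225:262,388:428]
h2=cv2.cvtColor(S["img"],cv2.COLOR_RGB2HSV)
r=cv2.inRange(h2,(40,60,15),(90,255,255));ms=np.zeros_like(r);ms[155:200,345:385]=r[155:200,345:385]
pl=[];
for c,mm in((S,ms),(T,m)):
    ys,xs=np.nonzero(mm);P=np.c_[xs,ys].astype(np.float32);mu=P.mean(0);w,V=np.linalg.eigh(np.cov(P.T));t=(P-mu)@V[:,1]
    print(len(P),mu,V[:,1],t.min(),t.max(),cv2.minAreaRect(P))
    a=mu+V[:,1]*t.min();b=mu+V[:,1]*t.max();o,d1=ray(c,*a);_,d2=ray(c,*b);n=np.cross(d1,d2);pl.append((o,n/np.linalg.norm(n)))
d=np.cross(pl[0][1],pl[1][1]);d/=np.linalg.norm(d);d*=np.sign(d[2]);print("axis",d,"lean",np.degrees(np.arccos(d[2])),"az",np.degrees(np.arctan2(-d[1],-d[0])))
A=np.array([pl[0][1],pl[1][1],[0,0,1]]);
for z in(95,124,147):print(np.linalg.solve(A,[pl[0][1]@pl[0][0],pl[1][1]@pl[1][0],z]))
c0=np.array([499.7,126.3]);
for yaw in(19.3,):
    y=np.radians(yaw);x=np.array([np.cos(y),np.sin(y)]);a=np.r_[-np.sin(np.radians(20))*x,np.cos(np.radians(20))]
    b=np.r_[c0-13*x,95];print(a,b)
    for s in(0,6,31,56):print(s,b+s*a,proj(S,b+s*a),proj(T,b+s*a))
o=np.hstack([cv2.resize(c["img"][v:v+50,u:u+50],(400,400),interpolation=0) for c,u,v in((S,340,155),(T,385,220))])
o2=o.copy()
for c,u,v,k in((S,340,155,0),(T,385,220,400)):
    for s in(0,6,31,56):
        p=(proj(c,b+s*a)-[u,v]+.5)*8;cv2.circle(o2,(int(p[0])+k,int(p[1])),4,(255,0,255),-1)
cv2.imwrite("pics/ax.png",cv2.convertScaleAbs(o2[:,:,::-1],alpha=1.6))
E
```

```text
183 [365.88525 174.04372] [-0.41881203  0.90807295] -10.354471456806518 10.668222873508729 ((365.7707214355469, 174.16342163085938), (8.800222396850586, 21.022754669189453), 24.775142669677734)
196 [408.06122 241.66837] [0.68429985 0.72920074] -9.739468507332006 9.455041636557358 ((407.75006103515625, 241.7500457763672), (19.091880798339844, 11.31370735168457), 45.0)
axis [-0.33463639 -0.09712134  0.93732915] lean 20.39224682037952 az 16.18428551423023
[488.95939299 120.39977671  95.        ]
[478.60608727 117.39494237 124.        ]
[470.39484481 115.0117979  147.        ]
[-0.32279894 -0.11304258  0.93969262] [487.43058763 122.00331289  95.        ]
0 [487.43058763 122.00331289  95.        ] [361.03566167 185.77281807] [401.9818463  236.67190614]
6 [485.49379401 121.32505741 100.63815572] [361.97423014 183.68031124] [402.8463727  237.52172644]
31 [477.42382059 118.49899292 124.13047124] [365.91618908 174.89184634] [406.57671056 241.18860907]
56 [469.35384717 115.67292842 147.62278676] [369.90929518 165.98935058] [410.52740754 245.07210239]
```

View pics/ax.png

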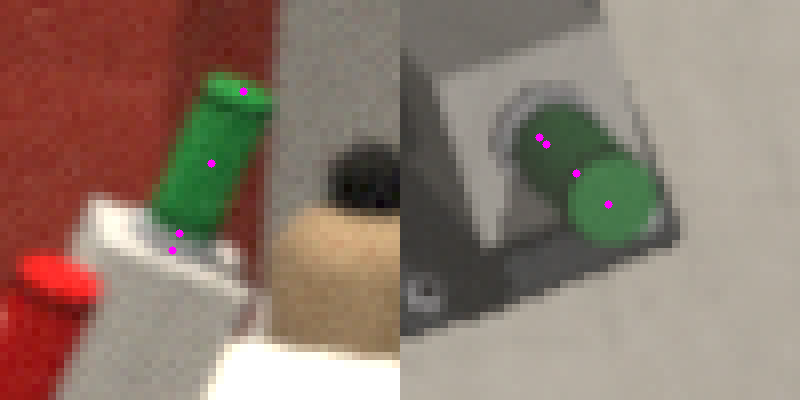

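```bash
cat > plan.py <<'E'
from h import *
from rig import *
from scipy.spatial.transform import Rotation as R
import sys
y=np.radians(18.5);l=np.radians(20);x=np.array([np.cos(y),np.sin(y),0]);a=-np.sin(l)*x+np.array([0,0,np.cos(l)])
b=np.array([488.0,121.3,95]); t=np.array([-np.sin(y),np.cos(y),0])
def targ(sgn): 
    X=-a;Z=sgn*t;return R.from_matrix(np.c_[X,np.cross(Z,X),Z])
def rep(s,sgn):
    o=get_obs();R0=R.from_quat(o["tcp_rot"]);p=o["position"];Rt=targ(sgn);g=b+s*a
    q=(p-b);print("t",o["t"],"pos",p.round(1),"along",(q@a).round(1),"perp x,t",(q@np.cross(t,a)).round(1),(q@t).round(1),"F",o["ft_force"].round(1),"w",o["grip_width"],"J",o["joints"].round(2))
    print("shift tool",R0.inv().apply(g-p).round(1),"turn",(R0.inv()*Rt).as_rotvec().round(3),"shift in target frame",Rt.inv().apply(g-p).round(1))
E
python3 - <<'E'
from plan import *
print(R.from_quat(get_obs()["tcp_rot"]).as_matrix().round(2))
for s in(1,-1):rep(150,s)
E
```

```text
[[-0.   -0.94  0.35]
 [-0.    0.35  0.94]
 [-1.    0.   -0.  ]]
t 0.1 pos [184.7 491.1 234.1] along 189.0 perp x,t -112.5 446.9 F [-0.6  0.6  0.3] w 1.0008246199980568 J [ 1.06  0.34  1.52 -0.    1.28 -0.15]
shift tool [  -1.5 -374.3 -271.6] turn [-0.675 -0.12  -0.336] shift in target frame [  39.  -112.5 -446.9]
t 0.1 pos [184.7 491.1 234.1] along 189.0 perp x,t -112.5 446.9 F [-0.6  0.6  0.3] w 1.0008246199980568 J [ 1.06  0.34  1.52 -0.    1.28 -0.15]
shift tool [  -1.5 -374.3 -271.6] turn [ 2.428 -0.429  0.154] shift in target frame [ 39.  112.5 446.9]
```

Emit:
send_rows:
  steps:
    - [[-8,-24,-17],[0,0,0]]
    - [[-6,-25,-18],[0,0,0]]
    - [[-4,-25,-18],[0,0,0]]
    - [[0,-25,-18],[0,0,0]]
    - [[0,-25,-18],[0,0,0]]
    - [[0,-25,-18],[0,0,0]]
    - [[0,-25,-18],[0,0,0]]
    - [[0,-25,-18],[0,0,0]]
    - [[0,-25,-18],[0,0,0]]
    - [[0,-25,-18],[0,0,0]]
    - [[0,-25,-18],[0,0,0]]
    - [[0,-25,-18],[0,0,0]]
    - [[0,0,0],[-0.113,-0.02,-0.056]]
    - [[0,0,0],[-0.113,-0.02,-0.056]]
    - [[0,0,0],[-0.113,-0.02,-0.056]]
    - [[0,0,0],[-0.113,-0.02,-0.056]]
    - [[0,0,0],[-0.113,-0.02,-0.056]]
    - [[0,0,0],[-0.113,-0.02,-0.056]]
    - [[0,0,0],[0,0,0]]
  claw: 1

```text
t: 2.48
position: [388.1, 184.5, 252.4]
tcp_rot: [0.637, -0.307, -0.494, -0.506]
ft_force: [0.9, -0.1, 0.6]
grip_width: 0.997
```

```bash
python3 -c "
from plan import *
rep(100,1)"
```

```text
t 2.475 pos [388.1 184.5 252.4] along 173.4 perp x,t -16.3 91.6 F [ 0.9 -0.1  0.6] w 0.9973199631288993 J [ 0.24 -0.04  1.99  0.04  0.84 -1.67]
shift tool [ 73.3 -16.3 -91.7] turn [ 0.001  0.001 -0.   ] shift in target frame [ 73.4 -16.3 -91.6]
```

Emit:
send_rows:
  steps:
    - [[0,-3,-18],[0,0,0]]
    - [[0,-3,-18],[0,0,0]]
    - [[0,-3,-18],[0,0,0]]
    - [[0,-3,-18],[0,0,0]]
    - [[0,-4,-19],[0,0,0]]
    - [[18,0,0],[0,0,0]]
    - [[18,0,0],[0,0,0]]
    - [[18,0,0],[0,0,0]]
    - [[12,0,0],[0,0,0]]
    - [[0,0,0],[0,0,0]]
    - [[0,0,0],[0,0,0]]

```text
t: 3.85
position: [454.0, 110.8, 196.6]
tcp_rot: [0.637, -0.306, -0.494, -0.506]
ft_force: [-0.7, -0.0, 1.0]
grip_width: 1.003
```

```bash
python3 -c "
from plan import *
rep(31,1)
for n in('side','top'):
    c=capture(n);u,v=((300,90) if n=='side' else (340,170)); w=120
    cv2.imwrite('pics/'+n+'1.png',cv2.convertScaleAbs(cv2.resize(c['img'][v:v+w,u:u+w,::-1],(560,560),interpolation=cv2.INTER_CUBIC),alpha=1.4)); pickle.dump(c,open(n+'1.pkl','wb'))
"
```

```text
t 3.85 pos [454.  110.8 196.6] along 107.7 perp x,t 1.3 0.8 F [-0.7 -0.   1. ] w 1.0030290364840602 J [ 0.    0.11  2.01  0.17  0.69 -2.01]
shift tool [76.7  1.4 -0.9] turn [0.002 0.001 0.001] shift in target frame [76.7  1.3 -0.8]
```

View pics/side1.png

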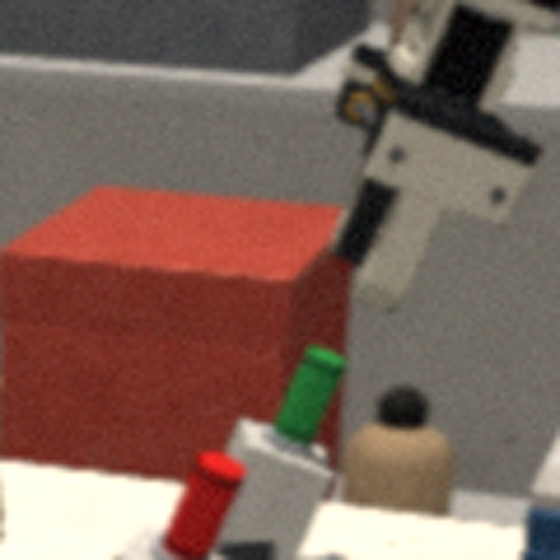

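View pics/top1.png

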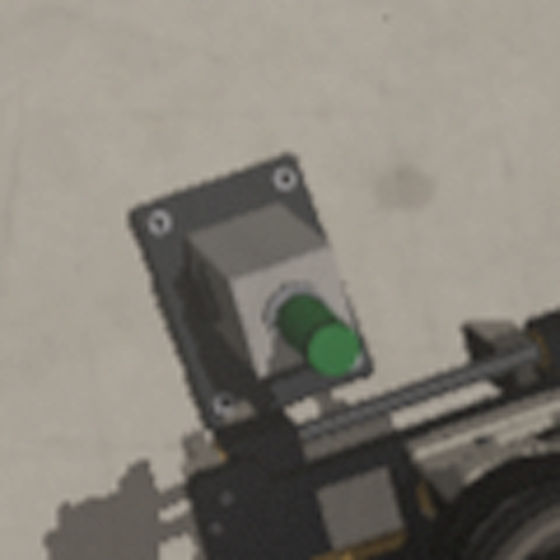

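```bash
python3 - <<'E'
from plan import *
o=get_obs();p=o["position"];Rt=R.from_quat(o["tcp_rot"])
for n,u,v in(('side',300,90),('top',340,170)):
    c=pickle.load(open(n+'1.pkl','rb'))
    im=cv2.convertScaleAbs(cv2.resize(c['img'][v:v+120,u:u+120,::-1],(720,720),interpolation=cv2.INTER_CUBIC),alpha=1.4)
    def dot(P,col): 
        q=(proj(c,P)-[u,v]+.5)*6; cv2.circle(im,tuple(int(k) for k in q),4,col,-1)
    for s in(-36,-11,0,10,20):
        dot(p+Rt.apply([s,0,0]),(255,0,255))
        for w in(46,-46):dot(p+Rt.apply([s,0,w]),(0,255,255))
    for s in(0,31,56,80):dot(b+s*a,(255,255,0))
    cv2.imwrite('pics/ov_%s.png'%n,im[140:] if n=='top' else im[:580])
E
```

```text
(no output)
```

View pics/ov_side.png

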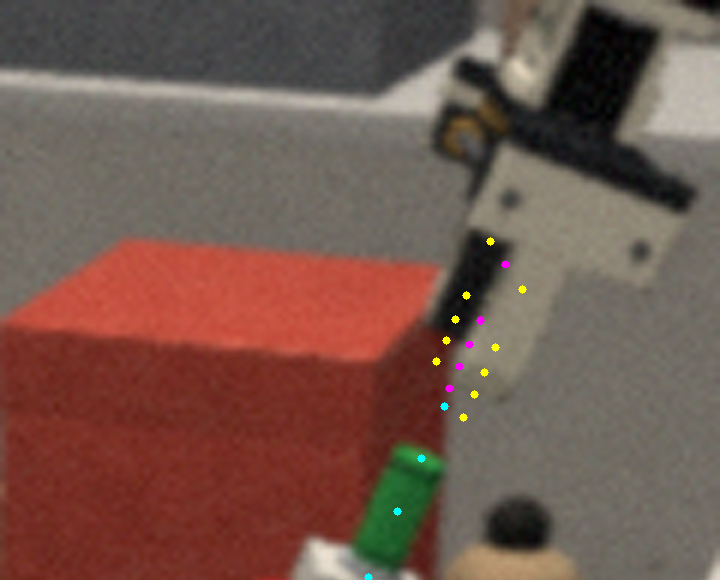

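View pics/ov_top.png

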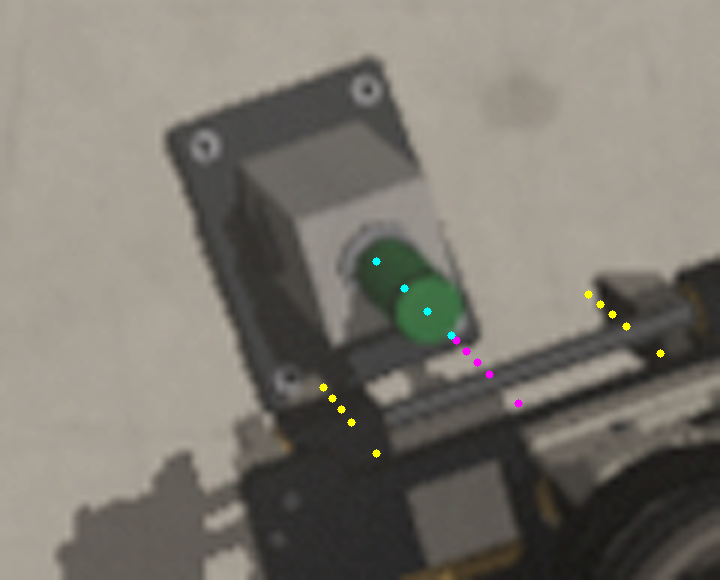

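The projected tool points and the handle axis line up in both views to about 1 px. I'll advance along the axis with the jaws open.

Emit:
send_rows:
  steps:
    - [[8,1.3,-0.8],[0.002,0.001,0.001]]
    - [[12,0,0],[0,0,0]]
    - [[12,0,0],[0,0,0]]
    - [[12,0,0],[0,0,0]]
    - [[12,0,0],[0,0,0]]
    - [[10,0,0],[0,0,0]]
    - [[8,0,0],[0,0,0]]
    - [[3,0,0],[0,0,0]]
    - [[0,0,0],[0,0,0]]
    - [[0,0,0],[0,0,0]]

```text
t: 5.2
position: [478.0, 117.9, 123.7]
tcp_rot: [0.637, -0.307, -0.493, -0.507]
ft_force: [-0.8, 0.1, 0.2]
grip_width: 1.0
```

```bash
python3 -c "
from plan import *
rep(31,1)
o=[]
for n in('side','top'):
    c=capture(n);u,v=((310,110) if n=='side' else (350,180)); w=100
    o.append(cv2.resize(c['img'][v:v+w,u:u+w,::-1],(400,400),interpolation=cv2.INTER_CUBIC)); pickle.dump(c,open(n+'2.pkl','wb'))
cv2.imwrite('pics/g2.png',cv2.convertScaleAbs(np.hstack(o),alpha=1.4))
"
```

```text
t 5.2 pos [478.  117.9 123.7] along 30.6 perp x,t -0.1 -0.0 F [-0.8  0.1  0.2] w 0.9999070926552585 J [ 0.02  0.27  2.06  0.22  0.48 -2.05]
shift tool [-0.4 -0.1  0. ] turn [ 0.    -0.     0.001] shift in target frame [-0.4 -0.1  0. ]
```

View pics/g2.png

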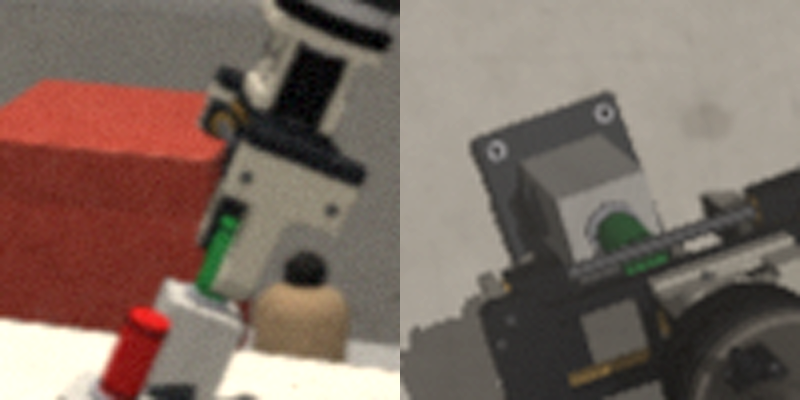

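The handle is between the fingers, with no contact. Closing.

Emit:
send_rows:
  steps:
    - [[0,0,0],[0,0,0]]
    - [[0,0,0],[0,0,0]]
    - [[0,0,0],[0,0,0]]
    - [[0,0,0],[0,0,0]]
    - [[0,0,0],[0,0,0]]
    - [[0,0,0],[0,0,0]]
    - [[0,0,0],[0,0,0]]
    - [[0,0,0],[0,0,0]]
  claw: 0
  newtons: 25

```text
t: 6.3
position: [478.3, 117.3, 123.5]
tcp_rot: [0.638, -0.307, -0.493, -0.506]
ft_force: [0.8, -5.8, -0.3]
grip_width: 0.259
```

```bash
cat > look.py <<'E'
from plan import *
k=sys.argv[1]; rep(31,1); print("tq",get_obs()["torque"].round(2))
o=[]
for n in('side','top'):
    c=capture(n);u,v=((310,130) if n=='side' else (350,180)); w=100
    o.append(cv2.resize(c['img'][v:v+w,u:u+w,::-1],(400,400),interpolation=cv2.INTER_CUBIC)); pickle.dump(c,open(n+k+'.pkl','wb'))
cv2.imwrite('pics/g%s.png'%k,cv2.convertScaleAbs(np.hstack(o),alpha=1.4))
E
python3 look.py 3
```

```text
t 6.3 pos [478.3 117.3 123.5] along 30.4 perp x,t -0.1 -0.8 F [ 0.8 -5.8 -0.3] w 0.259042830764213 J [ 0.02  0.27  2.06  0.22  0.48 -2.05]
shift tool [-0.6 -0.1  0.8] turn [ 0.001 -0.001  0.001] shift in target frame [-0.6 -0.1  0.8]
tq [-1.08  0.12 -0.37]
```

View pics/g3.png

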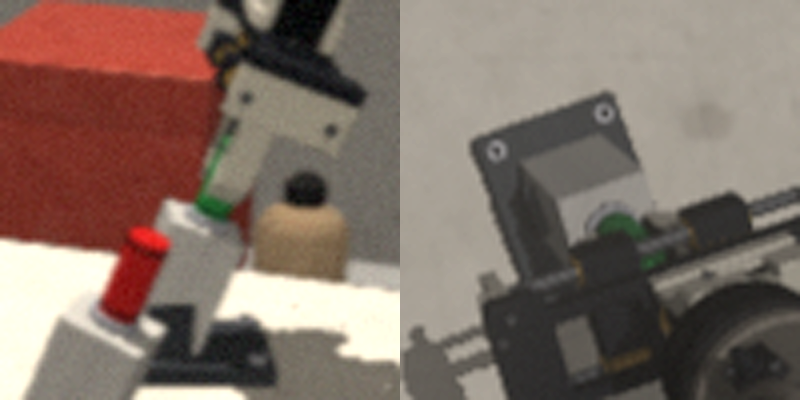

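Gripped: 23.8 mm against a 24 mm handle. There is a side load of about 5.8 N in -y, which I'll relieve by 1 mm before pulling gently.

Emit:
send_rows:
  steps:
    - [[0,0,-0.5],[0,0,0]]
    - [[0,0,-0.5],[0,0,0]]
    - [[0,0,0],[0,0,0]]
    - [[-1,0,0],[0,0,0]]
    - [[-1.5,0,0],[0,0,0]]
    - [[-1.5,0,0],[0,0,0]]
    - [[-1,0,0],[0,0,0]]
    - [[0,0,0],[0,0,0]]
    - [[0,0,0],[0,0,0]]

```text
t: 7.52
position: [476.5, 116.4, 128.2]
tcp_rot: [0.637, -0.307, -0.493, -0.506]
ft_force: [0.0, -2.4, -0.2]
grip_width: 0.258
```

```bash
python3 look.py 4
```

```text
t 7.525 pos [476.5 116.4 128.2] along 35.5 perp x,t -0.3 -1.0 F [ 0.  -2.4 -0.2] w 0.2578886068548808 J [ 0.02  0.26  2.06  0.22  0.5  -2.05]
shift tool [ 4.5 -0.3  1. ] turn [0. 0. 0.] shift in target frame [ 4.5 -0.3  1. ]
tq [-0.48  0.08 -0.15]
```

View pics/g4.png

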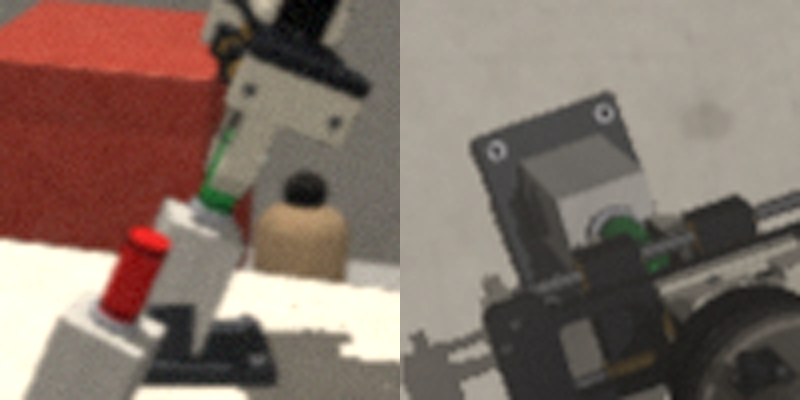

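The fixture has not moved and the collar is starting to lift. Continuing.

Emit:
send_rows:
  steps:
    - [[-1.5,0,-0.4],[0,0,0]]
    - [[-2,0,0],[0,0,0]]
    - [[-2,0,0],[0,0,0]]
    - [[-2,0,0],[0,0,0]]
    - [[-2,0,0],[0,0,0]]
    - [[-2,0,0],[0,0,0]]
    - [[-2,0,0],[0,0,0]]
    - [[-1.5,0,0],[0,0,0]]
    - [[0,0,0],[0,0,0]]
    - [[0,0,0],[0,0,0]]

```text
t: 8.88
position: [471.7, 114.5, 142.2]
tcp_rot: [0.637, -0.307, -0.494, -0.506]
ft_force: [-0.7, 0.3, -1.7]
grip_width: 0.252
```

```bash
python3 look.py 5
```

```text
t 8.875 pos [471.7 114.5 142.2] along 50.3 perp x,t -0.4 -1.3 F [-0.7  0.3 -1.7] w 0.25212021718219807 J [ 0.01  0.23  2.05  0.21  0.54 -2.04]
shift tool [19.3 -0.4  1.3] turn [ 0.  0. -0.] shift in target frame [19.3 -0.4  1.3]
tq [-0.05  0.32  0.03]
```

View pics/g5.png

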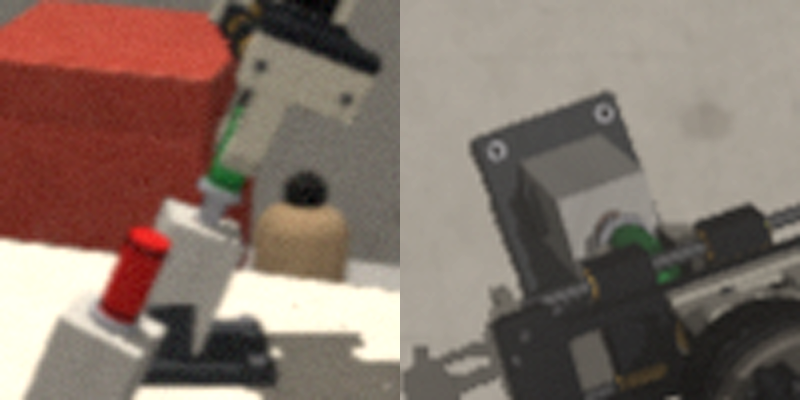

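Emit:
send_rows:
  steps:
    - [[-1.5,0,0],[0,0,0]]
    - [[-2,0,0],[0,0,0]]
    - [[-2,0,0],[0,0,0]]
    - [[-2,0,0],[0,0,0]]
    - [[-2,0,0],[0,0,0]]
    - [[-2,0,0],[0,0,0]]
    - [[-1.5,0,0],[0,0,0]]
    - [[0,0,0],[0,0,0]]
    - [[0,0,0],[0,0,0]]

```text
t: 10.1
position: [467.5, 113.0, 154.4]
tcp_rot: [0.637, -0.307, -0.494, -0.506]
ft_force: [-0.4, -0.4, -2.1]
grip_width: 0.257
```

```bash
python3 look.py 6
```

```text
t 10.1 pos [467.5 113.  154.4] along 63.3 perp x,t -0.4 -1.4 F [-0.4 -0.4 -2.1] w 0.2568582312295027 J [ 0.01  0.2   2.05  0.2   0.57 -2.03]
shift tool [32.3 -0.4  1.3] turn [ 0.  0. -0.] shift in target frame [32.3 -0.4  1.4]
tq [-0.05  0.38  0.04]
```

View pics/g6.png

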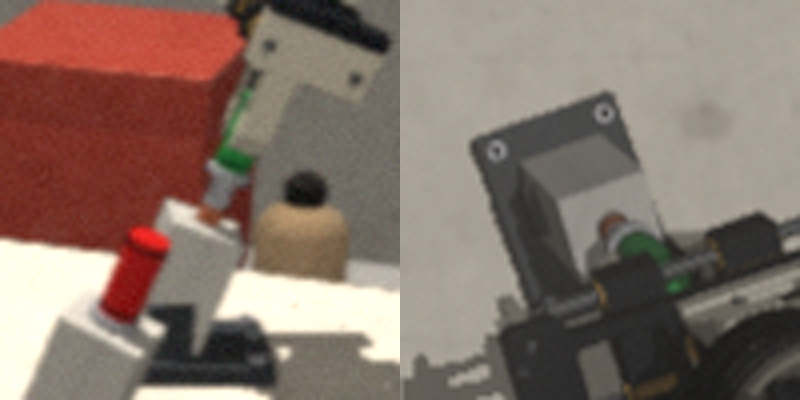

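The copper band is now emerging, at a draw of about 33 mm. Another 9 mm should put it at about 42 mm.

Emit:
send_rows:
  steps:
    - [[-1.5,0,0],[0,0,0]]
    - [[-2,0,0],[0,0,0]]
    - [[-2,0,0],[0,0,0]]
    - [[-2,0,0],[0,0,0]]
    - [[-1.5,0,0],[0,0,0]]
    - [[0,0,0],[0,0,0]]
    - [[0,0,0],[0,0,0]]
    - [[0,0,0],[0,0,0]]
    - [[0,0,0],[0,0,0]]

```text
t: 11.32
position: [464.7, 112.1, 162.8]
tcp_rot: [0.637, -0.307, -0.494, -0.506]
ft_force: [-0.0, 0.2, -1.6]
grip_width: 0.251
```

```bash
python3 look.py 7; python3 - <<'E'
from h import *
S=pickle.load(open("side7.pkl","rb"));T=pickle.load(open("top7.pkl","rb"));S0=pickle.load(open("side0.pkl","rb"));T0=pickle.load(open("top0.pkl","rb"))
o=[cv2.resize(c["img"][v:v+40,u:u+40,::-1],(400,400),interpolation=cv2.INTER_CUBIC) for c,u,v in((S,345,155),(T,390,220))]
cv2.imwrite("pics/z7.png",cv2.convertScaleAbs(np.hstack(o),alpha=1.5))
# fixture/plate shift by phase-free template match
for n,A,B,(u0,v0,u1,v1) in(("top plate",T0,T,(362,200,405,232)),("side base",S0,S,(345,205,380,226)),("side redfix",S0,S,(300,185,360,256)),("top redfix",T0,T,(290,200,340,258))):
    g=lambda c:cv2.cvtColor(c["img"],cv2.COLOR_RGB2GRAY).astype(np.float32)[v0:v1,u0:u1]
    print(n,cv2.phaseCorrelate(g(A),g(B)))
E
```

```text
t 11.325 pos [464.7 112.1 162.8] along 72.3 perp x,t -0.4 -1.4 F [-0.   0.2 -1.6] w 0.251124136919754 J [ 0.01  0.18  2.04  0.19  0.6  -2.03]
shift tool [41.3 -0.4  1.4] turn [ 0.  0. -0.] shift in target frame [41.3 -0.4  1.4]
tq [-0.03  0.34  0.01]
top plate ((0.47456815488758153, 0.070582422434601), 0.9993398110071818)
side base ((-0.2630938825735498, -0.045519785820896885), 0.9028718173503876)
side redfix ((0.002343457109791558, 0.05553343681544476), 0.9762885283540796)
top redfix ((0.02812448446755411, -0.013732527288659924), 0.968505844116211)
```

View pics/z7.png

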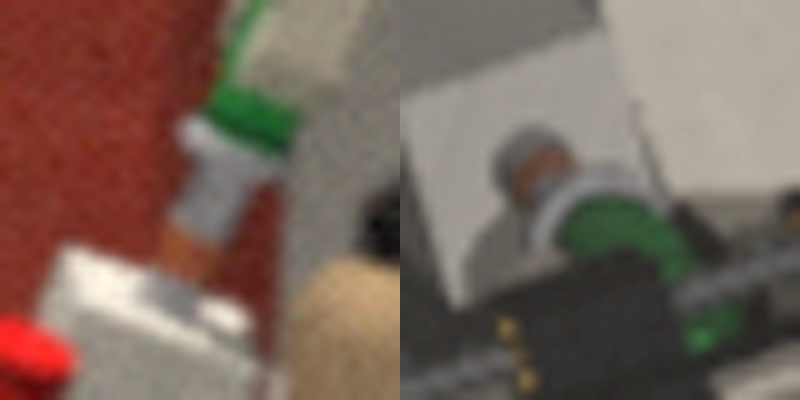

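View pics/g7.png

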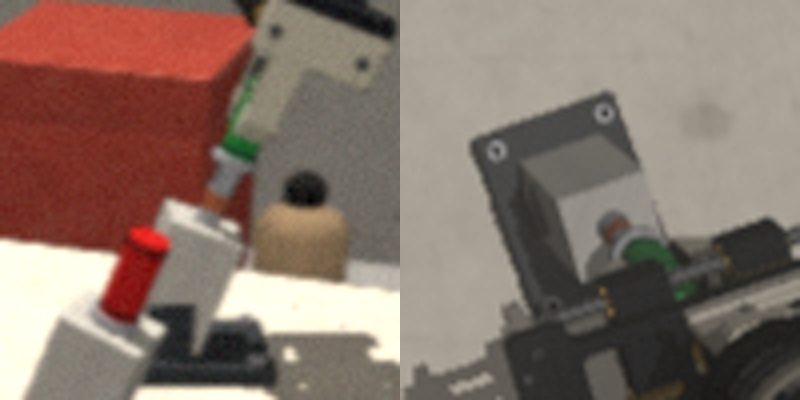

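The whole copper band is out, with a short steel stretch below it (side crop about (170,295)) and no black showing. The fixture has shifted by less than about 1.2 mm and forces are low, so I'm handing in.

```bash
python3 -c "
from rig import *
o=get_obs();print(o['qvel'].round(4),o['grip_width']);print(finish_job())"
```

```text
[0.0014 0.0004 0.0003 0.0003 0.0009 0.0005] 0.2594336983771872
the job is handed in; nothing more can be done
None
```

I gripped the green gauge by its handle at 25 N and drew it about 42 mm straight out along its bore. The job was handed in at about 11.4 s with the arm still holding it.

Last checks:
- **Wear band:** the side and top views show the whole copper band clear, with steel below it and no black showing.
- **Grip:** the jaws stand at about 23.5 mm on the 24 mm handle, and the wrist force is under 2 N.
- **Alignment:** the tool's angle did not change during the pull. I did not measure the gauge's own tilt in the bore.
- **Green fixture:** image comparison gave about 0.5 px or less (about 1 mm), and it looks flat. When the jaws closed there was a 5.8 N side load, which I relieved with a 1 mm shift.
- **Red gauge and its fixture:** they moved less than 0.1 px in both views.

The two measurements of the bore's lean direction disagreed slightly: 16° from the handle and 19° from the base plate. I used 18.5°. No other check failed.

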